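# Lock the spindle and snap the hub cap home

### The job

Lock the fan spindle by turning the fixture's bar knob clockwise until it clicks over into its second detent, then take the grey cap from the turntable tray and press it straight down onto the stud in the fan hub until it snaps fully home. Carry on pressing after the click and finish like that: with the fingers still on the cap and pushing it firmly down (some 10 to 15 N), so that the sprung hub stays about half-way down, clear of its stop; do not let go. Leave the coupling, the capacitor, the pliers and the green box where they are.

Things in the scene. Friction and masses are not known exactly. Their poses are not given: they have to be found in the camera images.
- fixture: Fan service fixture, fixed: dark steel plate 130 x 240 mm, 16 mm thick, on the bench (z = 0); origin under its centre, x across, y along its length, z up. On its +y half, 60 mm from the centre, the fan hub with the stud; on its -y half, 60 mm from the centre, the bar knob.
- stud_foot (a point): Centre of the flat top of the black fan hub (disc 52 mm across, five blades reaching 50 mm from the axis), where the steel stud stands; at rest 50 mm above the bench, it sinks with the hub. z is up along the stud, which is 16 mm across and 16 mm high, the top 6 mm a cone down to 6 mm across. With the cap fully home its rim lies flat here and cap_center is 25.5 mm above this point.
- latch (a point): On the stud's axis 6 mm above stud_foot: height of four sprung latch balls (10 mm) that stand 3 mm out of the stud's side. The cap's lip meets them with its rim about 9.5 mm above the hub; passing takes about 8 to 15 N (the hub sinks 3 to 6 mm meanwhile), the force drops as they snap in behind the lip with the rim some 3 mm up.
- hub (a joint): How far the sprung hub is pushed down: 0 at rest, 0.010 m at its stop. The spring needs 1.5 N to start and 2 N per mm, so the push is about 1.5 + 2 x mm (half-way: 11.5 N).
- knob_grip (a point): Point on the vertical axis of the steel bar knob where to grip it, 60 mm above the bench. The bar is 46 mm long along this point's x, 12 mm thick along its y (close the fingers along y) and 38 mm high: its top is 14 mm above this point, its foot 24 mm below, on the flat top of a round skirt 40 mm across.
- knob (a joint): Knob angle in rad: 0 unlocked (start), grows clockwise seen from above. The detent resists with up to about 0.12 N m until 0.6 rad, then the knob is driven over to its stop at 1.2 rad (locked) and stays there.
- cap_center (a point): Centre, half-way up, of the loose grey plastic snap cap (about 40 g), standing mouth down in the tray; z up. 51 mm high: a skirt 38 mm across, 21 mm high, and on it a ribbed round head 26 mm across, 30 mm high, to grip. The rim is 25.5 mm below this point, the skirt's flat shoulder 4.5 mm below, the top 25.5 mm above. The mouth is 18.6 mm across, its inner lip 3 mm thick.
- tray: Low aluminium turntable tray, standing still, fixed: 170 mm across, its floor 22 mm and its 4 mm thick rim 30 mm above the bench; origin under its centre on the bench.
- coupling_center (a point): Centre of a loose aluminium fan shaft coupling, a bored cylinder 32 mm across and 32 mm high, standing in the tray beside the cap. Not to be disturbed.
- capacitor: Loose blue plastic capacitor, an upright cylinder 30 mm across and 42 mm high; origin at the centre of its underside. Not to be disturbed.
- pliers: Loose needle-nose pliers lying flat, about 180 mm long along its x, 55 mm wide, 12 mm high; origin 12 mm behind the jaw pivot, handles to -x. Not to be disturbed.
- box: Closed green plastic lidded box 106 x 86 mm, 57 mm high; origin at the centre of its underside. Not to be disturbed.

How it is judged:
On the way, in this order (a step that is already met when the one before it is completed fails the run):
1. the knob is turned clockwise past its click into the locked detent (value of joint knob above 1 rad), for 0.2 s.
2. the cap is snapped home on the stud (z of cap_center in the frame of stud_foot between 0.0225 and 0.0275 m and horizontal distance between cap_center and stud_foot below 0.004 m and angle between the z axis of cap_center and the z axis of stud_foot, either way round below 0.12 rad), for 0.2 s.
At the end, for the whole second after the job is handed in: Knob locked (beyond 1.0 rad), cap home on the stud (rim within 2 mm of the hub, within 4 mm of its axis, within 0.12 rad of square), fingers still on the cap (over 2 N) and the hub held pushed down between 2.5 and 9.5 mm (about 6.5 to 20 N) (all of step 2 and value of joint knob above 1 rad and value of joint hub between 0.0025 and 0.0095 m and contact force between the fingers and cap above 2 N); the arm keeps its last pose, push and grip.
It fails at once if the coupling is disturbed (moved over 30 mm) (distance of coupling_center from where it was at the start of the episode above 0.03 m).
It fails at once if the capacitor is disturbed (moved over 30 mm) (distance of capacitor from where it was at the start of the episode above 0.03 m).
It fails at once if the pliers is disturbed (moved over 30 mm) (distance of pliers from where it was at the start of the episode above 0.03 m).
It fails at once if the box is disturbed (moved over 30 mm) (distance of box from where it was at the start of the episode above 0.03 m).
It also fails if it takes over 61 s, if anything falls off the work surface, if the arm or the gripper's body presses on something with over 40 N, if the wrist force passes 120 N, or if a joint passes its speed limit or range.

### The arm

A 6-joint arm with a two-finger parallel gripper is mounted at the origin on the work surface. World frame = base frame: x ahead of the robot, y to its left, z up, the work surface at z = 0. Lengths are in m, angles in rad, forces in N, time in s.
With the tool pointing down it reaches from about 0.25 to 0.8 m from the base axis. Payload 3.9 kg.
Tool frame: the origin (TCP) lies midway between the tips of the shut fingers; the grasp point (between the pads) lies 19 mm behind it; z points along the fingers, y is the direction in which the jaws open and shut (so a half turn about z gives the same grasp; the last joint's range is limited). The gripper opens to 85 mm and grips with 20 to 120 N. Pads are 22 mm wide; open, the fingers measure 114 mm over their backs; the gripper's body (76 mm by 85 mm) begins 54 mm behind the grasp point. The pads swing forward as they close: fully open they stand 13 mm farther back than shut.
Start: joints at [1.33, 0.26, -0.138, 1.173, 0, 1.571], TCP at [0.125, 0.51, 0.231] pointing down, gripper open.
Joint ranges: [-2.78, 2.78], [-0.83, 1.72], [-1.28, 1.37], [-1.9, 2.12], [-1.57, 1.48], [-3.14, 3.14]. Speed limits (rad/s): [2.57, 2.57, 3.14, 3.14, 3.14, 3.14].

### API

Orientations are given as a unit quaternion [w, x, y, z].
In Python, from plant import observe, read_camera, camera_model, job_done gives the robot as it stands. The module is installed in compiled form; this text tells all that it offers.
- The arm moves only by the shell command python3 -m inch 'ROWS' [FORCE]. ROWS is JSON, a list of rows, each a list of 3 entries, a list of its own where there are three numbers: the shift along the tool's x, y, z in units of 0.05 m (1.0 is 0.05 m), then the turn, a rotation vector about the tool's x, y, z in units of 0.08 rad (1.0 is 0.08 rad), then the opening, from -1 (shut) to 1 (fully open). In form: [[[dx, dy, dz], [ax, ay, az], gripper], ...]. A call has 1 to 10 rows; each row shifts and turns the commanded pose from where the row before left it, along the tool's axes as they then stand; what a row does not reach is not made up. A row lasts 1/10 s, in which the tool goes at most 50 mm and 8.59 degrees, less where a joint would pass 70% of its speed; a pose out of reach is approached as far as the arm can. A call with a number of a shift or a turn outside -1 to 1 is refused whole. A call with a gripper value outside its range is refused whole. The fingers move at their own pace and stop on an object; FORCE is the grip in N (left out, the last holds). Time passes only in rows, so rows that do not move let the fingers close. It gives the time, the measured TCP pose, the force and the opening at its end, in the units of the state.
- observe(): the state, without advancing time (a new reading comes with each control period).
- read_camera(name): name is "scene" or "top"; returns the picture (480x640x3 uint8, blue, green, red); there is no depth.
- camera_model(name): a dict with "intrinsics" (3x3 intrinsics, pixels), "dist" ([k1, k2, p1, p2, k3] as OpenCV has them; the pictures are not rectified), "pose" (4x4, takes a point from camera to world coordinates). Camera axes: x right, y down, z forward; pixel columns grow to the right and rows downward; lengths in m; the calibration is good to about 2 mm. A picture is of the moment at which its call begins. camera_model takes no time and is no camera call.
- job_done(): hands the job in, once; it reports no verdict.
The state is a dict: "t": time; "qpos": joint angles; "joint_vel": joint speeds; "effort": joint torques, N m; "eef_pos": TCP position; "tool_rot": TCP orientation; "contact_force": force on the tool from outside, world axes, zero at the start; "wrist_torque": the same for the moment, N m; "grip_width": opening from 0.0 (shut) to 1.0 (fully open).
Only numpy, scipy, OpenCV 4.12 (cv2) and the standard library are available. Lean on these libraries where they do the work, as an engineer would, in place of code of your own. Each camera call takes 0.05 s, during which the arm holds its last target.

## Working session

There is one attempt and no reset: what is moved stays moved. The work goes in short steps, Python scripts to look and compute and a shell command to move; the robot and the scene stay as the last step left them, time stands still between calls to the robot, and variables do not carry over. Pictures are saved under pics/ and viewed, and the job is handed in when it is done.

```bash
mkdir -p pics
python3 - <<'E'
from plant import *
import cv2
print(observe())
for n in("scene","top"):
    cv2.imwrite(f"pics/{n}0.png",read_camera(n)); m=camera_model(n); print(n,m)
E
```

```text
{'t': 0.0, 'qpos': array([ 1.33001858e+00,  2.60660741e-01, -1.39382454e-01,  1.17268984e+00,
       -2.25923374e-06,  1.57079973e+00]), 'joint_vel': array([-0.00082164, -0.00039065,  0.00069934, -0.00257642,  0.00120258,
       -0.00063777]), 'effort': array([-4.15970117e-04, -4.05681610e+01,  2.53919864e+01,  1.86329708e-02,
        1.56282304e-04, -5.86421525e-07]), 'eef_pos': array([0.12502823, 0.50919149, 0.23047204]), 'tool_rot': array([-1.15174421e-04,  1.20099910e-01,  9.92761338e-01, -9.61479715e-04]), 'contact_force': array([ 0.51214231,  0.46133391, -0.03848924]), 'wrist_torque': array([-0.01070245,  0.0077819 , -0.03235413]), 'grip_width': 0.9961703297906076}
scene {'intrinsics': array([[468.75779829,   0.        , 324.53981372],
       [  0.        , 468.75779829, 238.22000013],
       [  0.        ,   0.        ,   1.        ]]), 'dist': array([-0.04993669,  0.        ,  0.        ,  0.        ,  0.        ]), 'pose': array([[ 0.17790489,  0.8246151 , -0.53699143,  1.05572307],
       [ 0.98395779, -0.15644373,  0.08574631, -0.08338244],
       [-0.01330124, -0.54363158, -0.83921855,  0.72768506],
       [ 0.        ,  0.        ,  0.        ,  1.        ]])}
top {'intrinsics': array([[597.74505768,   0.        , 324.90246475],
       [  0.        , 597.74505768, 230.28753216],
       [  0.        ,   0.        ,   1.        ]]), 'dist': array([-0.05499068,  0.        ,  0.        ,  0.        ,  0.        ]), 'pose': array([[ 0.00303471, -0.9938659 ,  0.11055027,  0.49834212],
       [-0.99988249, -0.00467694, -0.01459877,  0.01490771],
       [ 0.01502626, -0.11049298, -0.99376331,  1.23242654],
       [ 0.        ,  0.        ,  0.        ,  1.        ]])}
```

View pics/scene0.png

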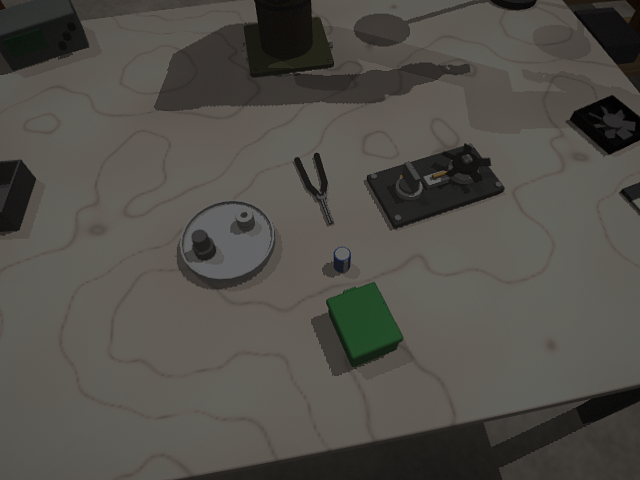

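View pics/top0.png

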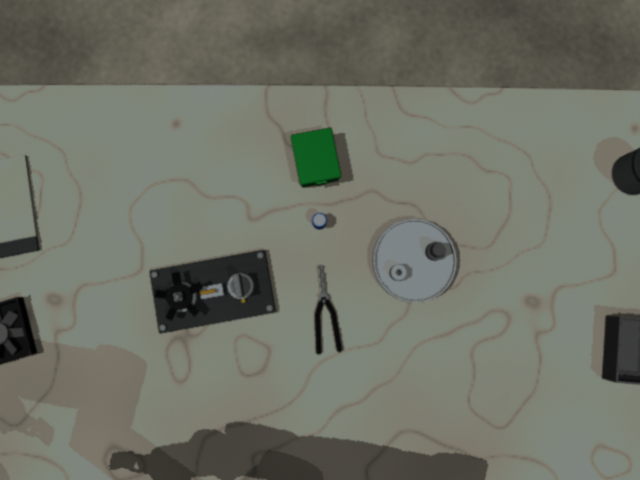

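The scene view shows the tray at (228,240), with the cap at about (203,243) and the coupling at (245,220). The fixture is at (435,185), with the knob at (410,180) and the hub at (465,165). In the top view the knob is at (240,288), the hub at (180,297), the cap at (437,250) and the coupling at (399,271). I'll enlarge these next.

Run:
```python
import cv2,numpy as np
t=cv2.imread("pics/top0.png");s=cv2.imread("pics/scene0.png")
def z(im,x,y,w,h,k):
    c=im[y:y+h,x:x+w]; c=np.clip(c.astype(float)*1.7,0,255).astype(np.uint8)
    return cv2.resize(c,None,fx=k,fy=k,interpolation=cv2.INTER_CUBIC)
cv2.imwrite("pics/a.png",np.vstack([z(t,145,240,130,95,6)[:285*2]]))
b=np.hstack([z(t,370,215,95,90,4),z(s,175,195,105,90,4)]);cv2.imwrite("pics/b.png",b[:, :800])
cv2.imwrite("pics/c.png",z(s,360,140,150,90,5))
```

```text
(no output)
```

View pics/a.png

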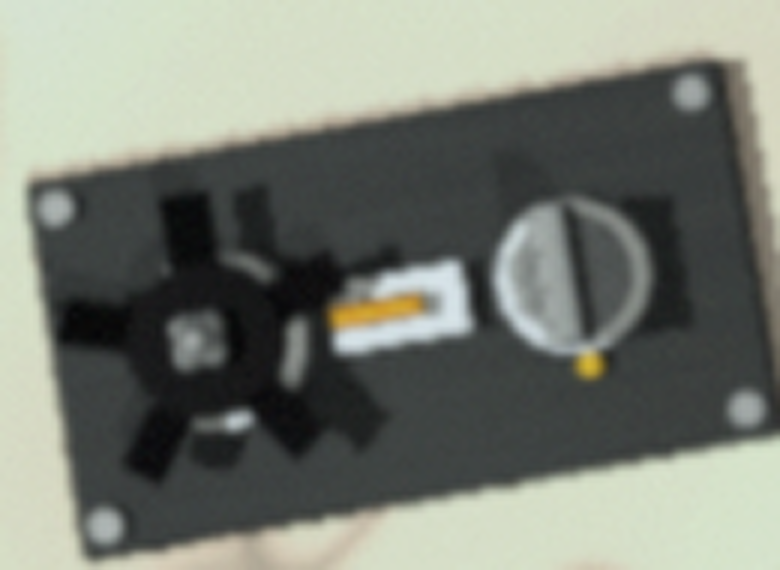

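View pics/b.png

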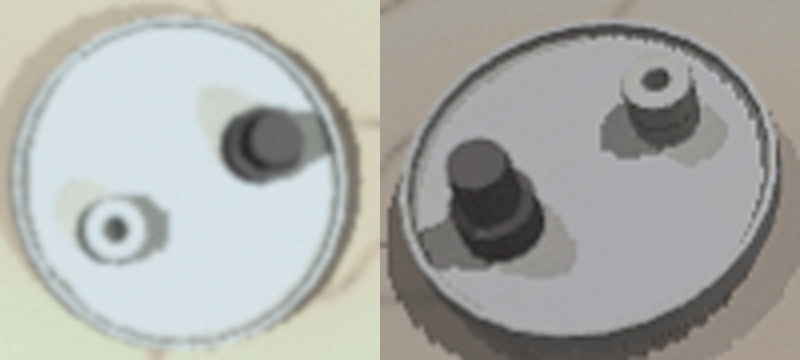

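View pics/c.png

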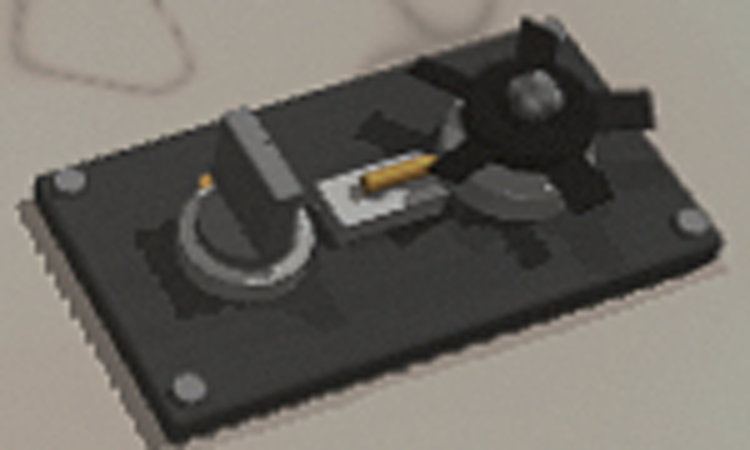

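```bash
cat > h.py <<'E'
import numpy as np,cv2
from plant import camera_model
def ray(n,p):
    m=camera_model(n); u=cv2.undistortPoints(np.array([[p]],float),m["intrinsics"],m["dist"])[0,0]
    return m["pose"][:3,3],m["pose"][:3,:3]@np.array([u[0],u[1],1])
def onz(n,p,z):
    o,d=ray(n,p); return (o+d*(z-o[2])/d[2])[:2]
def tri(p1,p2):
    o1,d1=ray("top",p1);o2,d2=ray("scene",p2)
    s=np.linalg.lstsq(np.array([d1,-d2]).T,o2-o1,rcond=None)[0]
    a,b=o1+s[0]*d1,o2+s[1]*d2
    return (a+b)/2,np.linalg.norm(a-b)
E
python3 - <<'E'
from h import *
A=lambda p,k,o:((np.array(p)+.5)/k-.5+np.array(o))
ta=[A(p,6,(145,240)) for p in [(55,208),(104,525),(745,408),(690,92)]]
sa=[A(p,5,(360,140)) for p in [(692,222),(552,30),(70,181),(190,388)]]
T=np.array([onz("top",p,.018) for p in ta]);S=np.array([onz("scene",p,.018) for p in sa])
print(T,S,T.mean(0),S.mean(0))
for a,b in zip(ta,sa): print(tri(a,b))
for X in(T,S):
    y=(X[0]+X[1]-X[2]-X[3]);x=(X[0]+X[3]-X[1]-X[2])
    print("yawy",np.arctan2(y[1],y[0])-np.pi/2,"yawx",np.arctan2(x[1],x[0]),np.linalg.norm(y)/2,np.linalg.norm(x)/2)
def rep(nm,t,s,z):print(nm,onz("top",t,z),onz("scene",s,z),tri(t,s))
rep("cap",A((274,137),4,(370,215)),A((98,163),4,(175,195)),.073)
rep("coup",A((115,229),4,(370,215)),A((655-380,79),4,(175,195)),.054)
rep("stud",A((198,340),6,(145,240)),A((545,82),5,(360,140)),.066)
rep("knobtop",A((560,275),6,(145,240)),A((263,155),5,(360,140)),.074)
# tray rim
rep("tray",A((178,182),4,(370,215)),A((590-380,185),4,(175,195)),.030)
E
```

```text
[[0.54206089 0.34408216]
 [0.43602513 0.32429969]
 [0.47616377 0.10977459]
 [0.58242846 0.12974037]] [[0.54058673 0.34460462]
 [0.43267875 0.32619013]
 [0.47521136 0.11039971]
 [0.58115493 0.1306233 ]] [0.50916956 0.2269742 ] [0.50740794 0.22795444]
(array([0.54197169, 0.34351818, 0.01989324]), np.float64(0.00010636257683448287))
(array([0.43633296, 0.32348331, 0.02221316]), np.float64(0.0005328257562545977))
(array([0.47623204, 0.10985947, 0.01928919]), np.float64(0.00038081510771725857))
(array([0.58236728, 0.12980536, 0.01988654]), np.float64(0.0005031509720408306))
yawy 0.18555894241393212 yawx 0.18508361622378897 0.21817886448068632 0.10799467934571147
yawy 0.19100322588945984 yawx 0.1787487189961622 0.2188661067600294 0.10865701284663243
cap [ 0.59180716 -0.22356975] [ 0.59182007 -0.2230035 ] (array([ 0.59179829, -0.22328231,  0.07302163]), np.float64(0.0005544038381035041))
coup [ 0.5475022  -0.14773321] [ 0.54800195 -0.14742988] (array([ 0.54753449, -0.14764945,  0.05341327]), np.float64(0.0003268421224469923))
stud [0.49797117 0.28327342] [0.5001419  0.28641169] (array([0.49861821, 0.28534161, 0.06457645]), np.float64(0.003631528439434894))
knobtop [0.51940554 0.16540308] [0.52210187 0.16752972] (array([0.51985669, 0.16706924, 0.07156442]), np.float64(0.002796069815891896))
tray [ 0.57230041 -0.18321854] [ 0.58256113 -0.18316263] (array([ 0.57315469, -0.18531926,  0.01616596]), np.float64(0.00035288951772712354))
```

```bash
cat >> h.py <<'E'
from scipy.spatial.transform import Rotation as R
def to(target,yaw):
    """yaw: world angle of tool y (mod pi)"""
    from plant import observe
    s=observe(); q=s["tool_rot"]; r=R.from_quat([q[1],q[2],q[3],q[0]])
    ty=r.apply([0,1,0]);cur=np.arctan2(ty[1],ty[0])
    d=(yaw-cur+np.pi/2)%np.pi-np.pi/2
    # target rot: tool z down
    a=cur+d; Y=np.array([np.cos(a),np.sin(a),0]);Z=np.array([0,0,-1.]);X=np.cross(Y,Z)
    rt=R.from_matrix(np.array([X,Y,Z]).T)
    print("t",s["t"],"pos",s["eef_pos"].round(4),"yaw",cur.round(4),"q",s["qpos"].round(2),"grip",round(s["grip_width"],3),"F",s["contact_force"].round(2))
    dp=np.array(target)-s["eef_pos"]
    print("turn units(total)",((r.inv()*rt).as_rotvec()/.08).round(3),"shift units cur axes",(r.inv().apply(dp)/.05).round(3),"shift after turn",(rt.inv().apply(dp)/.05).round(3))
E
python3 -m inch '[[[0,0,0],[0,0,-0.89],1],[[0,0,0],[0,0,-0.89],1],[[0,0,0],[0,0,-0.89],1],[[0,0,0],[0,0,-0.89],1],[[0,0,0],[0,0,-0.89],1],[[0,0,0],[0,0,-0.89],1],[[0,0,0],[0,0,0],1]]'
python3 -c "
from h import *
to([.52,.1678,.2],1.756)"
```

```text
t: 0.8
eef_pos: [0.1251, 0.5095, 0.2309]
tool_rot: [-0.0, -0.093, 0.996, -0.0]
contact_force: [0.0, 0.1, -0.3]
grip_width: 0.999
t 0.8 pos [0.1251 0.5095 0.2309] yaw 1.7571 q [ 1.33  0.26 -0.14  1.17 -0.    1.14] grip 0.999 F [ 0.04  0.12 -0.31]
turn units(total) [-0.012 -0.005  0.013] shift units cur axes [-6.496 -8.177  0.622] shift after turn [-6.504 -8.171  0.617]
```

```bash
python3 -m inch '[[[-0.59,-0.74,0.05],[0,0,0],1],[[-0.59,-0.74,0.05],[0,0,0],1],[[-0.59,-0.74,0.05],[0,0,0],1],[[-0.59,-0.74,0.05],[0,0,0],1],[[-0.59,-0.74,0.05],[0,0,0],1],[[-0.59,-0.74,0.05],[0,0,0],1],[[-0.59,-0.74,0.05],[0,0,0],1],[[-0.59,-0.74,0.05],[0,0,0],1],[[-0.59,-0.74,0.05],[0,0,0],1],[[-0.59,-0.74,0.05],[0,0,0],1]]'
python3 -m inch '[[[-0.6,-0.76,0.05],[0,0,0],1],[[0,0,0],[0,0,0],1],[[0,0,0],[0,0,0],1]]'
python3 -c "
from h import *
to([.52,.1678,.2],1.756)"
```

```text
t: 1.8
eef_pos: [0.4848, 0.1993, 0.2061]
tool_rot: [-0.0, -0.092, 0.996, 0.0]
contact_force: [-0.0, 1.0, -0.2]
grip_width: 0.999
t: 2.1
eef_pos: [0.5203, 0.1682, 0.2031]
tool_rot: [-0.001, -0.091, 0.996, 0.0]
contact_force: [0.3, -0.3, -0.8]
grip_width: 0.999
t 2.1 pos [0.5203 0.1682 0.2031] yaw 1.7536 q [ 0.31  0.31 -0.14  1.12  0.    0.13] grip 0.999 F [ 0.29 -0.27 -0.84]
turn units(total) [ 0.004 -0.021 -0.03 ] shift units cur axes [ 0.007 -0.007  0.063] shift after turn [ 0.007 -0.007  0.063]
```

```bash
python3 -c "
from h import *
A=lambda p,k,o:((np.array(p)+.5)/k-.5+np.array(o))
print(tri(A((425,303),6,(145,240)),A((365,180),5,(360,140))))"
python3 -m inch '[[[0,0,0.5],[0,0,0],0],[[0,0,0.5],[0,0,0],0],[[0,0,0.5],[0,0,0],0],[[0,0,0.5],[0,0,0],0],[[0,0,0],[0,0,0],0],[[0,0,0],[0,0,0],0]]' 50
python3 - <<'E'
from h import *
from plant import read_camera
to([.52,.1678,.043],1.756)
t=read_camera("top");s=read_camera("scene")
z=lambda im,x,y,w,h,k:cv2.resize(np.clip(im[y:y+h,x:x+w]*1.7,0,255).astype(np.uint8),None,fx=k,fy=k,interpolation=2)
cv2.imwrite("pics/d.png",np.hstack([z(t,150,220,130,130,3),z(s,360,110,130,130,3)]))
E
```

```text
(array([0.51092548, 0.21588101, 0.0366616 ]), np.float64(0.0020494192363671336))
t: 2.7
eef_pos: [0.5189, 0.17, 0.1041]
tool_rot: [-0.001, -0.094, 0.996, -0.0]
contact_force: [-1.1, -0.4, 0.2]
grip_width: 0.499
t 2.7 pos [0.5189 0.17   0.1041] yaw 1.7586 q [ 0.32  0.38 -0.31  0.88  0.    0.13] grip 0.499 F [-1.13 -0.44  0.24]
turn units(total) [ 0.001 -0.017  0.033] shift units cur axes [-0.014 -0.048  1.221] shift after turn [-0.013 -0.048  1.221]
```

View pics/d.png

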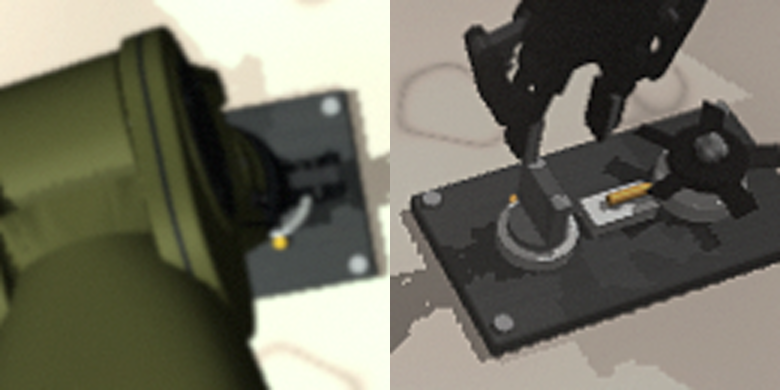

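The scene crop shows the half-open fingers on either side of the bar, with their tips at (520,155) and (605,135) and the bar top around (545,180). I'll go down now.

```bash
python3 -m inch '[[[0,-0.02,0.4],[0,0,0],0],[[0,0,0.4],[0,0,0],0],[[0,0,0.4],[0,0,0],0],[[0,0,0],[0,0,0],0],[[0,0,0],[0,0,0],0]]'
python3 -m inch '[[[0,0,0],[0,0,0],-1],[[0,0,0],[0,0,0],-1],[[0,0,0],[0,0,0],-1],[[0,0,0],[0,0,0],-1],[[0,0,0],[0,0,0],-1]]' 50
python3 -c "
from h import *
to([.52,.1678,.043],1.756)"
```

```text
t: 3.3
eef_pos: [0.521, 0.1685, 0.045]
tool_rot: [0.001, -0.093, 0.996, 0.0]
contact_force: [-0.4, -0.1, 0.9]
grip_width: 0.504
t: 3.8
eef_pos: [0.5217, 0.1678, 0.0454]
tool_rot: [0.002, -0.093, 0.996, -0.0]
contact_force: [-0.6, -2.9, 7.0]
grip_width: 0.135
t 3.8 pos [0.5217 0.1678 0.0454] yaw 1.7568 q [ 0.31  0.44 -0.39  0.74 -0.    0.13] grip 0.135 F [-0.6  -2.86  6.99]
turn units(total) [-0.013  0.037  0.01 ] shift units cur axes [0.034 0.006 0.048] shift after turn [0.034 0.005 0.048]
```

```bash
python3 -m inch '[[[0,0,0],[0,0,0.8],-1],[[0,0,0],[0,0,0.8],-1],[[0,0,0],[0,0,0.8],-1],[[0,0,0],[0,0,0.8],-1],[[0,0,0],[0,0,0.8],-1]]'
python3 -m inch '[[[0,0,0],[0,0,0.8],-1],[[0,0,0],[0,0,0.8],-1],[[0,0,0],[0,0,0.8],-1],[[0,0,0],[0,0,0.8],-1],[[0,0,0],[0,0,0.8],-1],[[0,0,0],[0,0,0.8],-1],[[0,0,0],[0,0,0.8],-1],[[0,0,0],[0,0,0.8],-1],[[0,0,0],[0,0,0.8],-1]]'
python3 -c "
from h import *
from plant import observe
to([.52,.1678,.043],1.756-1.2);print(observe()['wrist_torque'])"
```

```text
t: 4.3
eef_pos: [0.5218, 0.1673, 0.0454]
tool_rot: [0.002, 0.068, 0.998, -0.001]
contact_force: [-0.2, -4.3, 7.3]
grip_width: 0.131
t: 5.2
eef_pos: [0.5214, 0.1664, 0.0454]
tool_rot: [0.002, 0.349, 0.937, -0.001]
contact_force: [-0.8, -6.2, 8.4]
grip_width: 0.133
t 5.2 pos [0.5214 0.1664 0.0454] yaw 0.8571 q [ 0.31  0.44 -0.39  0.74 -0.    1.02] grip 0.133 F [-0.79 -6.21  8.39]
turn units(total) [-2.000e-03  5.300e-02  3.764e+00] shift units cur axes [0.039 0.003 0.047] shift after turn [ 0.038 -0.009  0.047]
[-1.11953856  0.09493117 -0.0828306 ]
```

```bash
python3 -m inch '[[[0,0,0],[0,0,0],-1],[[0,0,0],[0,0,0],-1]]'
python3 -c "
from h import *
from plant import observe
to([.52,.1678,.043],1.756-1.2);print(observe()['wrist_torque'])"
```

```text
t: 5.4
eef_pos: [0.5214, 0.1665, 0.0454]
tool_rot: [0.002, 0.348, 0.937, -0.001]
contact_force: [-1.1, -5.4, 7.3]
grip_width: 0.131
t 5.4 pos [0.5214 0.1665 0.0454] yaw 0.8596 q [ 0.31  0.44 -0.39  0.74 -0.    1.02] grip 0.131 F [-1.13 -5.39  7.28]
turn units(total) [-1.000e-03  5.300e-02  3.795e+00] shift units cur axes [0.039 0.003 0.047] shift after turn [ 0.037 -0.009  0.048]
[-1.1972908   0.14372808 -0.10897202]
```

```bash
python3 -m inch '[[[0,0,0],[0,0,0.95],-1],[[0,0,0],[0,0,0.95],-1],[[0,0,0],[0,0,0.95],-1],[[0,0,0],[0,0,0.95],-1],[[0,0,0],[0,0,0],-1],[[0,0,0],[0,0,0],-1]]'
python3 -c "
from h import *
from plant import observe
to([.52,.1678,.043],1.756-1.2);print(observe()['wrist_torque'])"
```

```text
t: 6.0
eef_pos: [0.5209, 0.1661, 0.0454]
tool_rot: [0.002, 0.486, 0.874, -0.001]
contact_force: [-0.5, -6.7, 8.9]
grip_width: 0.133
t 6.0 pos [0.5209 0.1661 0.0454] yaw 0.5558 q [ 0.31  0.44 -0.39  0.74 -0.    1.33] grip 0.133 F [-0.54 -6.7   8.9 ]
turn units(total) [-0.005  0.056 -0.002] shift units cur axes [0.039 0.002 0.047] shift after turn [0.039 0.002 0.047]
[-1.27643661  0.20275032 -0.02644328]
```

```bash
python3 -m inch '[[[0,0,0],[0,0,0],0],[[0,0,0],[0,0,0],0],[[0,0,0],[0,0,0],0],[[0,0,-0.8],[0,0,0],0],[[0,0,-0.8],[0,0,0],0],[[0,0,-0.8],[0,0,0],0],[[0,0,-0.8],[0,0,0],0],[[0,0,0],[0,0,0],0]]'
python3 - <<'E'
from h import *
from plant import read_camera
to([.5918,-.2233,.205],.54)
t=read_camera("top");s=read_camera("scene")
z=lambda im,x,y,w,h,k:cv2.resize(np.clip(im[y:y+h,x:x+w]*1.7,0,255).astype(np.uint8),None,fx=k,fy=k,interpolation=2)
cv2.imwrite("pics/e.png",np.hstack([z(t,150,220,130,130,3),z(s,360,110,130,130,3)]))
E
```

```text
t: 6.8
eef_pos: [0.524, 0.1697, 0.2097]
tool_rot: [0.004, 0.485, 0.874, 0.004]
contact_force: [0.1, 0.2, -0.2]
grip_width: 0.496
t 6.8 pos [0.524  0.1697 0.2097] yaw 0.5576 q [ 0.31  0.31 -0.13  1.12  0.    1.33] grip 0.496 F [ 0.07  0.23 -0.22]
turn units(total) [0.138 0.028 0.22 ] shift units cur axes [-7.387 -3.01   0.079] shift after turn [-7.439 -2.879  0.095]
```

View pics/e.png

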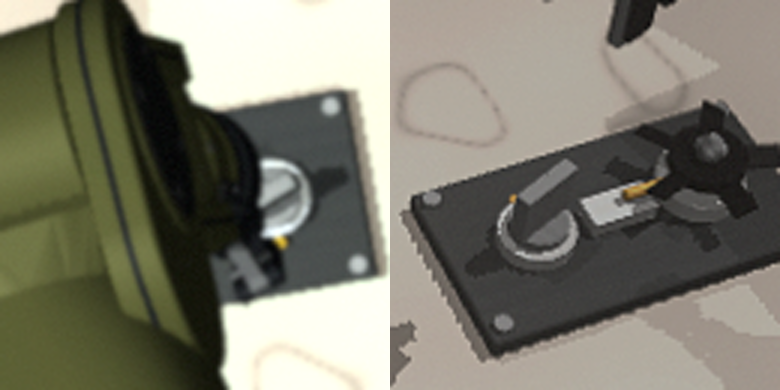

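The bar now points along a different direction in both views: from (520,200) to (575,165) in the scene crop. It was turned clockwise and the pointer moved, so the knob is locked. Next, the cap.

```bash
python3 -m inch '[[[-0.82,-0.33,0.01],[0,0,0],0.4],[[-0.82,-0.33,0.01],[0,0,0],0.4],[[-0.82,-0.33,0.01],[0,0,0],0.4],[[-0.82,-0.33,0.01],[0,0,0],0.4],[[-0.82,-0.33,0.01],[0,0,0],0.4],[[-0.82,-0.33,0.01],[0,0,0],0.4],[[-0.82,-0.33,0.01],[0,0,0],0.4],[[-0.82,-0.33,0.01],[0,0,0],0.4],[[-0.82,-0.33,0.01],[0,0,0],0.4],[[0,0,0],[0,0,0],0.4]]'
python3 -m inch '[[[0,0,0],[0,0,0],0.4],[[0,0,0],[0,0,0],0.4]]'
python3 -c "
from h import *
to([.5918,-.2233,.12],.54)"
python3 -m inch '[[[0,0,0],[0,0,0],0.4]]'
python3 -c "
from h import *
to([.5918,-.2233,.12],.54)"
```

```text
t: 7.9
eef_pos: [0.5891, -0.2284, 0.1963]
tool_rot: [-0.001, 0.488, 0.873, -0.001]
contact_force: [0.1, -0.3, 0.1]
grip_width: 0.704
t: 8.1
eef_pos: [0.5885, -0.2223, 0.1979]
tool_rot: [-0.002, 0.485, 0.874, 0.0]
contact_force: [-0.2, 0.3, -0.6]
grip_width: 0.696
t 8.1 pos [ 0.5885 -0.2223  0.1979] yaw 0.5579 q [-0.36  0.46  0.07  1.19  0.    0.65] grip 0.696 F [-0.22  0.33 -0.62]
turn units(total) [-0.019 -0.036  0.224] shift units cur axes [-0.057  0.047  1.557] shift after turn [-0.051  0.046  1.557]
t: 8.2
eef_pos: [0.589, -0.2219, 0.1988]
tool_rot: [-0.001, 0.485, 0.875, 0.0]
contact_force: [0.6, 1.3, -0.8]
grip_width: 0.7
t 8.2 pos [ 0.589  -0.2219  0.1988] yaw 0.559 q [-0.36  0.46  0.07  1.19  0.    0.65] grip 0.7 F [ 0.6   1.32 -0.76]
turn units(total) [-0.009 -0.017  0.237] shift units cur axes [-0.055  0.034  1.576] shift after turn [-0.052  0.034  1.576]
```

```bash
python3 -m inch '[[[-0.05,0.04,0.5],[0,0,0],0.4],[[0,0,0.5],[0,0,0],0.4],[[0,0,0.3],[0,0,0],0.4],[[0,0,0],[0,0,0],0.4],[[0,0,0],[0,0,0],0.4],[[0,0,0],[0,0,0],0.4]]'
python3 - <<'E'
from h import *
from plant import read_camera
to([.5918,-.2233,.048],.556)
t=read_camera("top");s=read_camera("scene")
z=lambda im,x,y,w,h,k:cv2.resize(np.clip(im[y:y+h,x:x+w]*1.7,0,255).astype(np.uint8),None,fx=k,fy=k,interpolation=2)
cv2.imwrite("pics/f.png",np.hstack([z(t,350,195,130,130,3),z(s,160,150,130,130,3)]))
E
```

```text
t: 8.8
eef_pos: [0.5934, -0.2244, 0.1358]
tool_rot: [0.001, 0.485, 0.875, 0.0]
contact_force: [0.3, -0.2, -0.2]
grip_width: 0.698
t 8.8 pos [ 0.5934 -0.2244  0.1358] yaw 0.5581 q [-0.36  0.49 -0.03  1.04  0.    0.65] grip 0.698 F [ 0.25 -0.2  -0.19]
turn units(total) [0.018 0.023 0.026] shift units cur axes [ 0.038 -0.018  1.755] shift after turn [ 0.035 -0.016  1.755]
```

View pics/f.png

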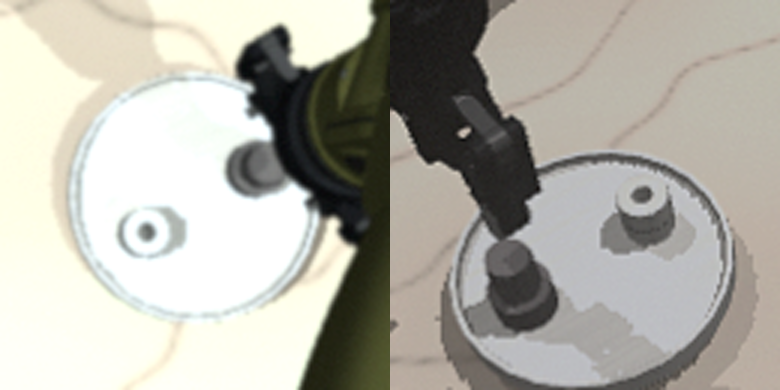

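The fingers straddle the cap: in the top crop they are at (265,60) and (345,225), with the cap head at (263,163). The offset fits the parallax at that height. The coupling is well clear.

```bash
python3 -m inch '[[[0.01,0,0.4],[0,0,0],0.4],[[0,0,0.4],[0,0,0],0.4],[[0,0,0.4],[0,0,0],0.4],[[0,0,0.4],[0,0,0],0.4],[[0,0,0.13],[0,0,0],0.4],[[0,0,0],[0,0,0],0.4],[[0,0,0],[0,0,0],0.4]]'
python3 -c "
from h import *
to([.5918,-.2233,.048],.556)"
```

```text
t: 9.6
eef_pos: [0.5931, -0.2245, 0.049]
tool_rot: [0.001, 0.485, 0.874, 0.0]
contact_force: [0.5, 0.4, 0.7]
grip_width: 0.701
t 9.6 pos [ 0.5931 -0.2245  0.049 ] yaw 0.5572 q [-0.36  0.56 -0.15  0.85  0.    0.65] grip 0.701 F [0.51 0.4  0.73]
turn units(total) [0.014 0.018 0.014] shift units cur axes [ 0.034 -0.009  0.019] shift after turn [ 0.034 -0.009  0.019]
```

```bash
python3 -m inch '[[[0.03,0,0],[0,0,0],0.4],[[0,0,0],[0,0,0],-1],[[0,0,0],[0,0,0],-1],[[0,0,0],[0,0,0],-1],[[0,0,0],[0,0,0],-1],[[0,0,0],[0,0,0],-1],[[0,0,0],[0,0,0],-1]]' 70
python3 -c "
from h import *
to([.5918,-.2233,.048],.556)"
python3 -m inch '[[[0,0,-0.5],[0,0,0],-1],[[0,0,-0.8],[0,0,0],-1],[[0,0,-0.8],[0,0,0],-1],[[0,0,-0.7],[0,0,0],-1],[[0,0,0],[0,0,0],-1],[[0,0,0],[0,0,0],-1]]'
python3 - <<'E'
from h import *
from plant import read_camera
to([.498,.2858,.2],.556)
t=read_camera("top");s=read_camera("scene")
z=lambda im,x,y,w,h,k:cv2.resize(np.clip(im[y:y+h,x:x+w]*1.7,0,255).astype(np.uint8),None,fx=k,fy=k,interpolation=2)
cv2.imwrite("pics/g.png",np.hstack([z(t,350,195,130,130,3),z(s,160,110,130,130,3)]))
cv2.imwrite("pics/g_t.png",t);cv2.imwrite("pics/g_s.png",s)
E
```

```text
t: 10.3
eef_pos: [0.592, -0.2231, 0.0487]
tool_rot: [0.001, 0.485, 0.874, 0.0]
contact_force: [-0.0, 0.3, 5.2]
grip_width: 0.281
t 10.3 pos [ 0.592  -0.2231  0.0487] yaw 0.5571 q [-0.36  0.56 -0.16  0.85  0.    0.65] grip 0.281 F [-0.01  0.34  5.24]
turn units(total) [0.012 0.015 0.014] shift units cur axes [-0.    -0.005  0.014] shift after turn [-0.    -0.005  0.014]
t: 10.9
eef_pos: [0.5918, -0.2231, 0.1884]
tool_rot: [0.001, 0.485, 0.874, 0.0]
contact_force: [0.0, -0.2, -1.3]
grip_width: 0.28
t 10.9 pos [ 0.5918 -0.2231  0.1884] yaw 0.5572 q [-0.36  0.46  0.06  1.16  0.    0.65] grip 0.28 F [ 0.05 -0.17 -1.32]
turn units(total) [0.012 0.016 0.015] shift units cur axes [ 9.631  3.789 -0.241] shift after turn [ 9.635  3.778 -0.233]
```

View pics/g.png

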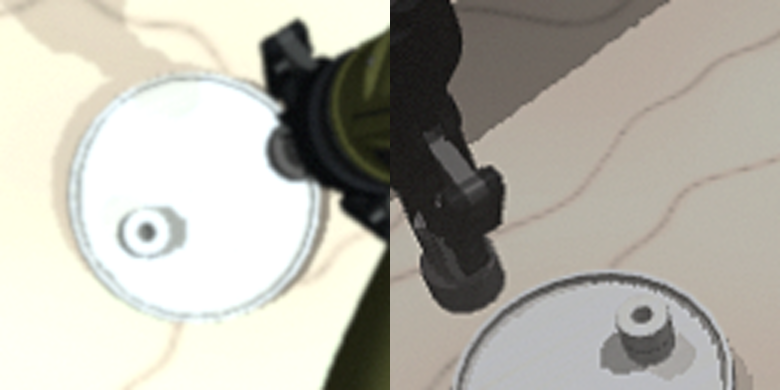

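The cap is held upright in the fingers, with its skirt at (460,275) in the scene crop. The coupling hasn't moved. I'll carry it over to the stud.

```bash
python3 -m inch '[[[0.88,0.34,-0.02],[0,0,0],-1],[[0.88,0.34,-0.02],[0,0,0],-1],[[0.88,0.34,-0.02],[0,0,0],-1],[[0.88,0.34,-0.02],[0,0,0],-1],[[0.88,0.34,-0.02],[0,0,0],-1],[[0.88,0.34,-0.02],[0,0,0],-1],[[0.88,0.34,-0.02],[0,0,0],-1],[[0.88,0.34,-0.02],[0,0,0],-1],[[0.88,0.34,-0.02],[0,0,0],-1],[[0.88,0.34,-0.02],[0,0,0],-1]]'
python3 -m inch '[[[0.83,0.38,0],[0,0,0],-1],[[0,0,0],[0,0,0],-1],[[0,0,0],[0,0,0],-1],[[0,0,0],[0,0,0],-1],[[0,0,0],[0,0,0],-1]]'
python3 - <<'E'
from h import *
from plant import read_camera
to([.498,.2858,.13],.556)
t=read_camera("top");s=read_camera("scene")
cv2.imwrite("pics/h_t.png",t);cv2.imwrite("pics/h_s.png",s)
z=lambda im,x,y,w,h,k:cv2.resize(np.clip(im[y:y+h,x:x+w]*1.7,0,255).astype(np.uint8),None,fx=k,fy=k,interpolation=2)
cv2.imwrite("pics/h.png",z(s,390,70,130,130,4))
E
```

```text
t: 12.0
eef_pos: [0.5012, 0.2416, 0.1958]
tool_rot: [-0.001, 0.485, 0.874, -0.002]
contact_force: [1.0, -0.0, -0.5]
grip_width: 0.281
t: 12.5
eef_pos: [0.4971, 0.284, 0.1972]
tool_rot: [-0.0, 0.486, 0.874, -0.001]
contact_force: [-0.3, -0.6, -0.6]
grip_width: 0.279
t 12.5 pos [0.4971 0.284  0.1972] yaw 0.5552 q [ 0.52  0.36 -0.09  1.13 -0.    1.53] grip 0.279 F [-0.32 -0.63 -0.62]
turn units(total) [-0.02   0.003 -0.01 ] shift units cur axes [0.021 0.036 1.344] shift after turn [0.02  0.034 1.344]
```

View pics/h.png

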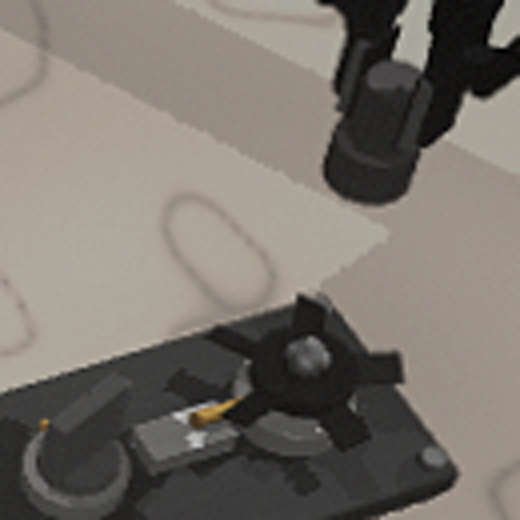

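```bash
python3 -m inch '[[[0.02,0.03,0.5],[0,0,0],-1],[[0,0,0.5],[0,0,0],-1],[[0,0,0.5],[0,0,0],-1],[[0,0,0.3],[0,0,0],-1],[[0,0,0],[0,0,0],-1],[[0,0,0],[0,0,0],-1],[[0,0,0],[0,0,0],-1]]'
python3 - <<'E'
from h import *
from plant import read_camera
to([.4982,.2856,.1],.556)
t=read_camera("top");s=read_camera("scene")
cv2.imwrite("pics/i_t.png",t);cv2.imwrite("pics/i_s.png",s)
z=lambda im,x,y,w,h,k:cv2.resize(np.clip(im[y:y+h,x:x+w]*1.7,0,255).astype(np.uint8),None,fx=k,fy=k,interpolation=2)
cv2.imwrite("pics/i.png",np.hstack([z(s,415,95,100,100,4),z(t,130,240,100,100,4)]))
# predicted pixels of stud axis / cap axis
from plant import camera_model
def proj(n,P):
    m=camera_model(n);M=np.linalg.inv(m["pose"]);
    return cv2.projectPoints(np.array([P],float),cv2.Rodrigues(M[:3,:3])[0],M[:3,3],m["intrinsics"],m["dist"])[0].ravel().round(1)
for zz in(.05,.066,.079,.1,.13):print(zz,(proj("scene",[.4982,.2856,zz])-[415,95])*4)
E
```

```text
t: 13.3
eef_pos: [0.499, 0.2875, 0.1091]
tool_rot: [0.001, 0.486, 0.874, 0.001]
contact_force: [-0.3, -0.8, -0.4]
grip_width: 0.28
t 13.3 pos [0.499  0.2875 0.1091] yaw 0.5566 q [ 0.52  0.42 -0.23  0.92  0.    1.54] grip 0.28 F [-0.32 -0.8  -0.36]
turn units(total) [0.029 0.001 0.007] shift units cur axes [-0.023 -0.034  0.183] shift after turn [-0.023 -0.034  0.183]
0.05 [203.6 264. ]
0.066 [211.2 241.2]
0.079 [218. 222.]
0.1 [228.8 190.4]
0.13 [245.6 142.8]
```

View pics/i.png

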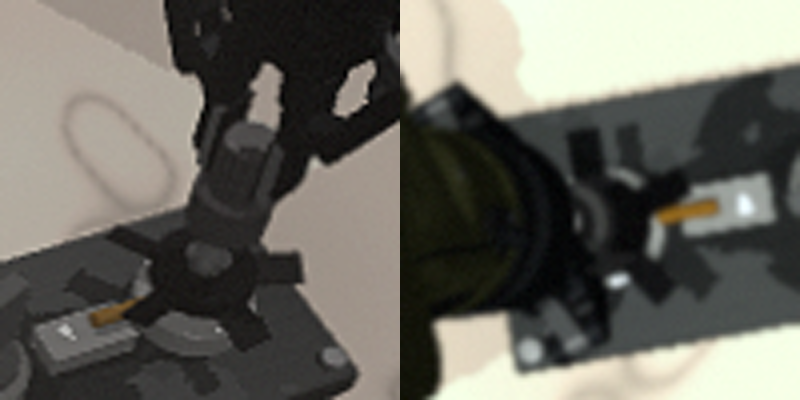

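In the scene crop the cap top is at about (251,136), and the stud blob at (208,258) is on the predicted axis. The cap is about 1.5–2 mm too far in +y, which agrees with the pose reading, so I'll correct that.

```bash
python3 -m inch '[[[-0.02,-0.03,0.1],[0,0,0],-1],[[0,0,0],[0,0,0],-1],[[0,0,0],[0,0,0],-1]]'
python3 -m inch '[[[0,0,0],[0,0,0],-1]]'
python3 -m inch '[[[0,0,0],[0,0,0],-1]]'
python3 -c "
from h import *
to([.4982,.2856,.09],.556)"
```

```text
t: 13.7
eef_pos: [0.497, 0.2856, 0.1027]
tool_rot: [-0.0, 0.485, 0.874, -0.0]
contact_force: [0.3, 1.2, -0.0]
grip_width: 0.279
t: 13.8
eef_pos: [0.4972, 0.2857, 0.1028]
tool_rot: [0.0, 0.485, 0.874, 0.0]
contact_force: [-0.7, -0.9, 0.4]
grip_width: 0.277
t: 13.9
eef_pos: [0.4973, 0.2858, 0.1029]
tool_rot: [0.0, 0.485, 0.874, 0.0]
contact_force: [0.0, 0.5, -0.7]
grip_width: 0.28
t 13.9 pos [0.4973 0.2858 0.1029] yaw 0.5573 q [ 0.52  0.42 -0.24  0.9   0.    1.54] grip 0.28 F [ 0.01  0.45 -0.7 ]
turn units(total) [0.002 0.    0.016] shift units cur axes [-0.013  0.014  0.258] shift after turn [-0.013  0.014  0.258]
```

```bash
python3 -m inch '[[[-0.01,0.01,0.1],[0,0,0],-1],[[0,0,0.1],[0,0,0],-1],[[0,0,0],[0,0,0],-1]]'
python3 -m inch '[[[0,0,0.08],[0,0,0],-1],[[0,0,0],[0,0,0],-1],[[0,0,0],[0,0,0],-1]]'
python3 -c "
from h import *
to([.4982,.2856,.09],.556)"
```

```text
t: 14.2
eef_pos: [0.4972, 0.2851, 0.0917]
tool_rot: [-0.0, 0.485, 0.874, -0.001]
contact_force: [-0.9, -1.1, -1.1]
grip_width: 0.28
t: 14.5
eef_pos: [0.4978, 0.2855, 0.0887]
tool_rot: [-0.0, 0.485, 0.874, -0.0]
contact_force: [-0.3, -0.3, -1.2]
grip_width: 0.277
t 14.5 pos [0.4978 0.2855 0.0887] yaw 0.5572 q [ 0.52  0.44 -0.26  0.87 -0.    1.53] grip 0.277 F [-0.34 -0.31 -1.23]
turn units(total) [-0.004 -0.     0.015] shift units cur axes [-0.002  0.008 -0.027] shift after turn [-0.002  0.008 -0.027]
```

```bash
python3 -m inch '[[[0,0,0.06],[0,0,0],-1],[[0,0,0],[0,0,0],-1]]'
python3 -m inch '[[[0,0,0.04],[0,0,0],-1],[[0,0,0],[0,0,0],-1]]'
python3 -m inch '[[[0,0,0.04],[0,0,0],-1],[[0,0,0],[0,0,0],-1]]'
python3 -m inch '[[[0,0,0.04],[0,0,0],-1],[[0,0,0],[0,0,0],-1]]'
```

```text
t: 14.7
eef_pos: [0.4978, 0.2858, 0.0858]
tool_rot: [-0.0, 0.485, 0.874, 0.0]
contact_force: [-1.4, 1.1, 1.2]
grip_width: 0.279
t: 14.9
eef_pos: [0.4978, 0.2859, 0.084]
tool_rot: [-0.0, 0.485, 0.874, 0.0]
contact_force: [-2.4, -0.1, 3.1]
grip_width: 0.28
t: 15.1
eef_pos: [0.4979, 0.2859, 0.0823]
tool_rot: [-0.0, 0.485, 0.874, 0.0]
contact_force: [-1.9, 1.2, 7.5]
grip_width: 0.281
t: 15.3
eef_pos: [0.498, 0.286, 0.0807]
tool_rot: [-0.0, 0.485, 0.874, 0.001]
contact_force: [-3.5, 0.9, 8.6]
grip_width: 0.284
```

```bash
python3 -m inch '[[[0.005,-0.01,0.04],[0,0,0],-1],[[0,0,0],[0,0,0],-1]]'
python3 -m inch '[[[0,0,0.04],[0,0,0],-1],[[0,0,0],[0,0,0],-1]]'
python3 -m inch '[[[0,0,0.03],[0,0,0],-1],[[0,0,0],[0,0,0],-1]]'
```

```text
t: 15.5
eef_pos: [0.4976, 0.2861, 0.0785]
tool_rot: [0.0, 0.485, 0.874, 0.001]
contact_force: [-0.6, 1.4, -3.9]
grip_width: 0.281
t: 15.7
eef_pos: [0.4975, 0.286, 0.0757]
tool_rot: [-0.0, 0.485, 0.874, 0.0]
contact_force: [-2.2, 2.2, 2.3]
grip_width: 0.284
t: 15.9
eef_pos: [0.4975, 0.286, 0.0745]
tool_rot: [-0.0, 0.485, 0.874, 0.001]
contact_force: [-1.6, 2.7, 5.7]
grip_width: 0.277
```

```bash
python3 -m inch '[[[0,0,0.03],[0,0,0],-1],[[0,0,0.03],[0,0,0],-1],[[0,0,0],[0,0,0],-1],[[0,0,0],[0,0,0],-1]]'
python3 -m inch '[[[0,0,0],[0,0,0],-1],[[0,0,0],[0,0,0],-1]]'
python3 -m inch '[[[0,0,0],[0,0,0],-1],[[0,0,0],[0,0,0],-1]]'
python3 - <<'E'
from h import *
from plant import read_camera
to([.4982,.2856,.0717],.556)
t=read_camera("top");s=read_camera("scene")
z=lambda im,x,y,w,h,k:cv2.resize(np.clip(im[y:y+h,x:x+w]*1.7,0,255).astype(np.uint8),None,fx=k,fy=k,interpolation=2)
cv2.imwrite("pics/j.png",np.hstack([z(s,385,95,100,100,4),z(t,160,240,100,100,4)]))
cv2.imwrite("pics/j_s.png",s)
E
```

```text
t: 16.3
eef_pos: [0.4975, 0.286, 0.0724]
tool_rot: [-0.0, 0.485, 0.874, 0.001]
contact_force: [-2.7, 2.3, 9.3]
grip_width: 0.28
t: 16.5
eef_pos: [0.4975, 0.286, 0.0724]
tool_rot: [-0.0, 0.485, 0.874, 0.001]
contact_force: [-4.4, 1.1, 9.4]
grip_width: 0.276
t: 16.7
eef_pos: [0.4975, 0.286, 0.0724]
tool_rot: [-0.0, 0.485, 0.874, 0.001]
contact_force: [-3.8, 2.1, 10.0]
grip_width: 0.272
t 16.7 pos [0.4975 0.286  0.0724] yaw 0.5574 q [ 0.52  0.45 -0.29  0.83  0.    1.53] grip 0.272 F [-3.85  2.12  9.99]
turn units(total) [ 0.016 -0.01   0.018] shift units cur axes [-0.015  0.008  0.014] shift after turn [-0.015  0.008  0.014]
```

View pics/j.png

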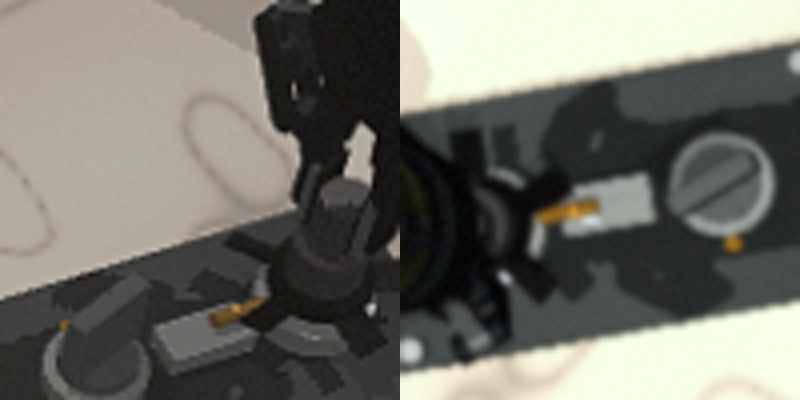

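View pics/j_s.png

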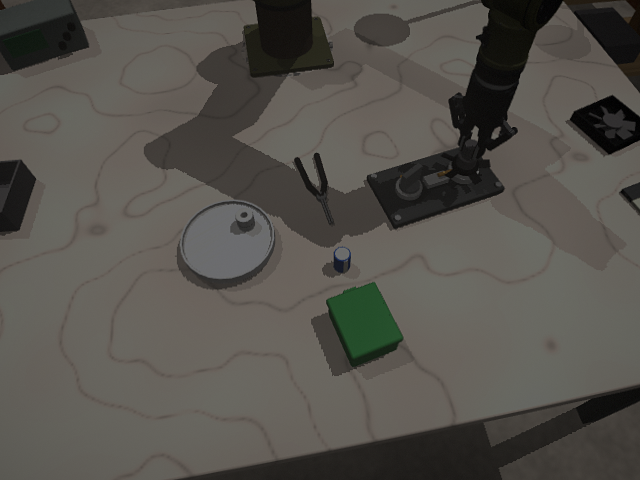

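The cap's skirt sits flush on the hub at (320,280) in the crop, the knob bar is in the locked direction at (110,305), and the other objects are where they were. I'll push about 1 mm further, to about half-way.

```bash
python3 -m inch '[[[0,0,0.02],[0,0,0],-1],[[0,0,0],[0,0,0],-1],[[0,0,0],[0,0,0],-1]]'
for i in 1 2 3; do python3 -m inch '[[[0,0,0],[0,0,0],-1]]'; done
```

```text
t: 17.1
eef_pos: [0.4975, 0.2861, 0.0716]
tool_rot: [-0.0, 0.485, 0.874, 0.001]
contact_force: [-3.9, 2.6, 10.8]
grip_width: 0.277
t: 17.2
eef_pos: [0.4975, 0.286, 0.0716]
tool_rot: [-0.0, 0.485, 0.874, 0.001]
contact_force: [-3.9, 2.2, 11.0]
grip_width: 0.28
t: 17.3
eef_pos: [0.4975, 0.286, 0.0716]
tool_rot: [-0.0, 0.485, 0.874, 0.001]
contact_force: [-3.9, 2.1, 10.9]
grip_width: 0.279
t: 17.4
eef_pos: [0.4975, 0.286, 0.0716]
tool_rot: [-0.0, 0.485, 0.874, 0.001]
contact_force: [-3.4, 2.5, 10.3]
grip_width: 0.277
```

```bash
python3 -c "
from plant import *
job_done()
s=observe();print(s['t'],s['eef_pos'],s['contact_force'],s['grip_width'])"
```

```text
the job is handed in; nothing more can be done
the job is handed in; nothing more can be done
```

I turned the bar knob clockwise by 1.2 rad into its locked detent, then took the grey cap from the tray and pressed it onto the stud. I handed the job in at about 17.4 s with the fingers still gripping the cap and pushing down. No verdict was reported.

- **Knob:** the pictures taken after the turn, and again just before the end, show the bar in its new direction.
- **Cap:** the push reached 8.6 N, then dropped, which is the snap. After that it rose by about 2 N per mm, as the hub spring should. The picture shows the skirt flush on the hub.
- **Final push:** the last reading was about 10.3–11 N downward. Tool height puts the hub about 5 mm down, and the force about 4.6 mm, so the two agree that it is near half-way.
- **Sideways load:** about 4 N of sideways force on the tool remained, which I left because the cap sits squarely and the tool was within 1 mm of the stud axis I measured.
- **Other objects:** the coupling, capacitor, pliers and green box look unmoved in the last full picture; I judged this by eye and didn't measure it.

No check failed. A reading I tried to take after handing in was refused, so the figures above are from just before.

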